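Close a reagent bottle in the spring-jaw holder and store it in the crate

ROBOT

A 6-joint arm with a two-finger parallel gripper is mounted at the origin on the work surface; the furniture and walls round the work are solid. World frame = base frame: x ahead of the robot, y to its left, z up, the work surface at z = 0. Lengths are in m, angles in rad, forces in N, time in s.
With the tool pointing down it reaches from about 0.35 to 0.85 m from the base axis. Payload 8.1 kg.
Tool frame: the origin (TCP) lies on the centre line of the jaws, within the pads' length; the fingertips stand robot.tips_ahead ahead of it and the grasp point (between the pads) lies 6 mm ahead of it (robot.tips_ahead is the distance from the TCP to the fingertips, in m); z points along the fingers, y is the line along which they close (so a half turn about z gives the same grasp; the last joint's range is limited). The gripper opens to 93 mm and grips with 3 to 60 N. Pads are 15 mm wide; open, the fingers measure 128 mm over their backs; the gripper's body (75 mm by 188 mm) begins 65 mm behind the grasp point.
Start: joints at [1.134, 0.13, 1.488, -0, 1.523, -0.085], TCP at [0.207, 0.563, 0.244] pointing down, gripper open.
Joint ranges: [-2.96, 2.96], [-0.89, 2.26], [0.02, 2.5], [-1.34, 4.48], [0, 2.73], [-2.66, 2.66]. Speed limits (rad/s): [2.39, 2.39, 2.79, 3.14, 3.14, 3.14].

INTERFACE

Orientations are given as a rotation vector (axis times angle).
In Python, from plant import robot gives the robot as it stands.
- The arm moves only by the tool apply_moves, never from a script. Its arguments are lists of equal length, an entry for each row: "delta_pos": the shift along the tool's x, y, z in cm, a list of three; "twist": the turn about the tool's z in rad. A call has 1 to 8 rows; each row shifts and turns the commanded pose from where the row before left it, along the tool's axes as they then stand; what a row does not reach is not made up. A row lasts 1/8 s, in which the tool goes at most 62.5 mm and 10.7 degrees, less where a joint would pass 70% of its speed; a pose out of reach is approached as far as the arm can. A call with a gripper value outside its range is refused whole. "gripper" is the finger opening in cm, from 0 to 9.3, set as the call begins (left out, the last holds). The fingers move at their own pace and stop on an object; "squeeze" is the grip in N (left out, the last holds). Time passes only in rows, so rows that do not move let the fingers close. It gives the time, the measured TCP pose, the force, the opening and the grip force at its end, in the units of the state.
- robot.read_state(): the state, without advancing time (a new reading comes with each control period).
- robot.read_camera(name): name is "side" or "top" or "wrist"; returns a dict with "frame" (384x512x3 uint8, red, green, blue), "vertical_fov" (degrees; the focal length in pixels is half the picture's height over the tangent of half this angle, whatever the lens; pixels are square), "cx", "cy" (the principal point, pixels), "R" (3x3) and "t" (3): a world point X has camera coordinates R X + t. Camera axes: x right, y down, z forward; pixel columns grow to the right and rows downward; lengths in m; the calibration is good to about 2 mm. A picture is of the moment at which its call begins. There is no depth.
- robot.close_job(): hands the job in; it is judged then, once.
The state is a dict: "t": time; "q": joint angles; "dq": joint speeds; "joint_torque": joint torques, N m; "tool_pos": TCP position; "orientation": TCP orientation; "force": force on the tool from outside, world axes, zero at the start; "wrist_torque": the same for the moment, N m; "opening": finger opening in m; "gripper_force": force on a finger pad.
Only numpy, scipy, OpenCV 4.12 (cv2) and the standard library are available. Lean on these libraries where they do the work, as an engineer would, in place of code of your own. Each camera call takes 0.05 s, during which the arm holds its last target. There are 200 camera calls.

TASK

The blue-capped reagent bottle standing out on the bench has a loose cap. Carry it by its body, not by the loose cap, to the spring-jaw bottle holder, press it down between the jaws until it stands on the holder's floor, and screw the cap fully home there (clockwise seen from above). Then take the bottle by its tightened cap, lower it into the empty cell of the grey bottle crate and let go only when it stands on the cell's floor; keep it upright throughout and leave all the other ware where it stands.

Things in the scene. Friction and masses are not known exactly. Their poses are not given: they have to be found in the camera images.
- bottle: The bottle to close: clear round bottle, white label, blue screw cap, 56 mm diameter, 105 mm high, 0.24 kg; origin at the centre of its underside, z up its axis. Straight wall up to 70 mm, then the shoulder slopes in to the cap. Starts on the bench among a beaker, a dropper bottle and a vial, place varies; the identical bottle in the crate (stored_blue) stays there.
- bottle_cap (a joint): Turn of the bottle's cap relative to the bottle: 0 is fully screwed home (a hard stop), grows as it is unscrewed (anticlockwise from above). Starts between 1.6 and 3.8 rad. Turning it takes about 0.1 N m; on the open bench the whole bottle would turn with it. The cap does not rise or fall as it turns.
- cap_top (a point): Centre of the top of the bottle's blue cap, 105 mm above the bottle's underside. The cap is 33 mm in diameter and 12 mm high (from 93 to 105 mm above the underside); the shoulder begins directly below it.
- holder: Spring-jaw bottle holder fixed to the bench: aluminium base plate 140 x 76 mm, dark end blocks 47 mm high at x = +-62 mm, between them two grey V jaws with rubber facings, sprung towards each other along x, flared tops 62 mm above the bench. Origin at the centre of its underside, z up. Beside the bottle on the holder's y axis there is room for fingers.
- holder_floor (a point): Centre of the holder's floor between the jaws (round black rubber disc, 12 mm above the bench), where the bottle's underside stands when it is pressed down; axes as the holder's. The jaws spread about 3 mm each for the bottle; pressing in takes about 10 to 15 N and pulling out about 10 N.
- crate: Grey plastic bottle crate fixed to the bench, 143 x 143 x 78 mm, 2 x 2 cells each 64 mm square and open at the top, walls 5 mm thick (the cross between the cells is 70 mm high), cell floors 5 mm above the bench. Origin at the centre of its underside; its yaw may be anything. Three cells hold bottles, one is empty.
- empty_cell (a point): Centre of the floor of the crate's empty cell, 5 mm above the bench; axes as the crate's. The other cell centres lie 69 mm away along the crate's +x and +y.
- stored_blue: Bystander in the crate: same clear bottle with blue cap, 56 x 105 mm, cap shut; origin at the centre of its underside.
- stored_white: Bystander in the crate: brown bottle with white cap, 40 mm diameter, 78 mm high; origin at the centre of its underside.
- stored_dropper: Bystander in the crate: brown bottle with black cap, 34 mm diameter, 75 mm high; origin at the centre of its underside.
- glass_beaker: Bystander on the bench: clear glass beaker, 53 mm diameter, 68 mm high; origin at the centre of its underside.
- dropper: Bystander on the bench: brown dropper bottle with black bulb, 33 mm diameter, 102 mm high; origin at the centre of its underside.
- vial: Bystander on the bench: small glass vial with black cap, 23 mm diameter, 51 mm high; origin at the centre of its underside.
Not all that is in view belongs to the job. Leave any purple look-alike of the bottle alone.

How it is judged:
On the way, in this order (a step that is already met when the one before it is completed fails the run):
1. the bottle stands upright on the holder's floor between the jaws (within 4 mm) (horizontal distance between bottle and holder_floor below 0.004 m and z of bottle in the frame of holder_floor below 0.004 m and angle between bottle's own z axis and vertical below 0.06 rad), for 0.2 s.
2. the cap is screwed home (within 0.08 rad) with the bottle still in the holder (all of step 1 and value of joint bottle_cap below 0.08 rad), for 0.2 s.
3. the bottle is lifted out of the holder by its tightened cap (underside over 0.06 m above the bench) (height (world z) of bottle above 0.06 m and value of joint bottle_cap below 0.08 rad and contact force between the fingers and bottle_cap_c0 above 1 N), for 0.1 s.
At the end, for the whole second after the job is handed in: The bottle stands at rest and upright (within 0.06 rad) on the floor of the crate's empty cell (within 8 mm of its centre and 4 mm of its floor), its cap screwed home (within 0.08 rad), and all other ware stands within 25 mm of where it was (horizontal distance between bottle and empty_cell below 0.008 m and z of bottle in the frame of empty_cell below 0.004 m and angle between bottle's own z axis and vertical below 0.06 rad and value of joint bottle_cap below 0.08 rad and linear speed of bottle below 0.02 m/s and distance of each of glass_beaker, dropper, vial, stored_blue, stored_white, stored_dropper from where it was at the start of the episode below 0.025 m); the robot touches nothing.
It fails at once if the bottle is lifted by its cap while the cap is still loose (value of joint bottle_cap above 0.2 rad and height (world z) of bottle above 0.03 m and contact force between the fingers and bottle_cap_c0 above 1 N).
It fails at once if the bottle is tipped by more than 0.5 rad (angle between bottle's own z axis and vertical above 0.5 rad).
It fails at once if the bottle is dropped or knocked (moves faster than 0.4 m/s with no finger on it) (linear speed of bottle above 0.4 m/s and contact force between the fingers and bottle below 0.05 N).
It fails at once if another piece of ware is pushed more than 25 mm or tipped over (distance of any of glass_beaker, dropper, vial, stored_blue, stored_white, stored_dropper from where it was at the start of the episode above 0.025 m or angle between any of glass_beaker, dropper, vial, stored_blue, stored_white, stored_dropper's own z axis and vertical above 0.5 rad).
It also fails if it takes over 72 s, if anything falls off the work surface, if the arm or the gripper's body presses on something with over 40 N, if the wrist force passes 120 N, or if a joint passes its speed limit or range.

## Working session

There is one attempt and no reset: what is moved stays moved. The work goes in short steps, Python scripts to look and compute and a tool call to move; the robot and the scene stay as the last step left them, time stands still between calls to the robot, and variables do not carry over. Pictures are saved under pics/ and viewed, at most 10 in all, crops included, and the job is handed in when it is done.

Besides the shell and the picture viewer there is one more tool, called after "Emit:" in YAML: its name, and indented under it one key for each argument. apply_moves: Moves the arm, as the interface text tells. Its arguments: {"type":"object","properties":{"delta_pos":{"type":"array"},"twist":{"type":"array"},"gripper":{"type":"number"},"squeeze":{"type":"number"}},"required":["delta_pos","twist"]}

```bash
mkdir -p pics; cat > h.py <<'E'
import numpy as np,cv2
from plant import robot
def cam(n,save=None):
    c=robot.read_camera(n); c['f']=c['frame'].shape[0]/2/np.tan(np.radians(c['vertical_fov'])/2)
    if save: cv2.imwrite('pics/'+save,c['frame'][:,:,::-1])
    return c
def ray(c,u,v,z):
    R=np.array(c['R']);t=np.array(c['t']);o=-R.T@t
    d=R.T@np.array([(u-c['cx'])/c['f'],(v-c['cy'])/c['f'],1.])
    return o+d*(z-o[2])/d[2]
def proj(c,X):
    p=np.array(c['R'])@np.array(X)+np.array(c['t']); return c['f']*p[0]/p[2]+c['cx'],c['f']*p[1]/p[2]+c['cy']
E
python3 - <<'E'
from h import *
s=robot.read_state();print(s);print(robot.tips_ahead)
a=[cam(n)for n in('top','side','wrist')]
for c in a: print(c['vertical_fov'],c['cx'],c['cy'],(-np.array(c['R']).T@np.array(c['t'])).round(3))
for n,c in zip(('top','side','wrist'),a): cv2.imwrite(f'pics/{n}0.png',c['frame'][:,:,::-1])
E
```

```text
{'t': 0.0, 'q': array([ 1.13360035e+00,  1.31155786e-01,  1.48930299e+00,  3.18936874e-06,
        1.52297698e+00, -8.53975788e-02]), 'dq': array([-3.49857197e-04,  1.06377090e-03,  1.09322004e-04, -7.05175354e-04,
        7.64602447e-04,  9.16702308e-05]), 'joint_torque': array([-3.40517021e-03, -5.59809387e+01, -4.91775978e+01,  7.63591100e-02,
        3.47837352e-02, -1.63655895e-04]), 'tool_pos': array([0.20650404, 0.56278087, 0.24257759]), 'orientation': array([-5.49674552e-01, -3.09264348e+00,  2.79514505e-03]), 'force': array([ 0.10719771,  0.07362862, -0.32640519]), 'wrist_torque': array([ 0.01775553, -0.0274333 , -0.02811581]), 'gripper_force': 0.0, 'opening': 0.09277222809755509}
0.025
54.2688603882635 252.30190439838034 186.31558460508597 [0.417 0.    1.14 ]
44.48948656255625 249.7004545977782 190.3020738375675 [ 0.534 -1.047  0.481]
63.80760068700891 250.63380085080055 191.95225651192797 [0.143 0.586 0.383]
```

View pics/top0.png

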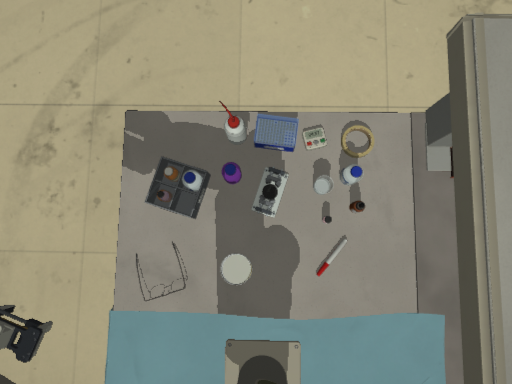

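View pics/side0.png

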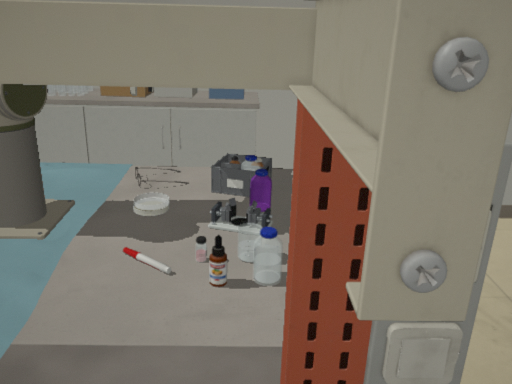

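The top view shows these blue-cap candidates: a bottle at (355,172) standing out beside the beaker (322,185), dropper (358,206) and vial (328,219); one in the crate at (190,178), which is stored_blue; and a purple look-alike at (232,172). I choose (355,172). The empty crate cell is near (186,200) and the holder is at (270,191).

```bash
python3 - <<'E'
from h import *
c=cam('top');im=c['frame'];hsv=cv2.cvtColor(im,cv2.COLOR_RGB2HSV)
m=cv2.inRange(hsv,(112,150,60),(124,255,255))
n,l,s,ce=cv2.connectedComponentsWithStats(m)
for i in range(1,n):
    if s[i,4]>15: print(s[i],ce[i].round(1),ray(c,*ce[i],.105).round(4),ray(c,*ce[i],.1).round(4), hsv[l==i].mean(0).round())
d=cam('side');h2=cv2.cvtColor(d['frame'],cv2.COLOR_RGB2HSV)
m=cv2.inRange(h2,(112,150,60),(124,255,255));n,l,s,ce=cv2.connectedComponentsWithStats(m)
for i in range(1,n):
    if s[i,4]>15: print('side',s[i],ce[i].round(1))
print(proj(d,ray(c,355.5,172,.1)))
for n,u,v,z in (('crateTL',163,158,.078),('TR',210,176,.078),('BR',194,217,.078),('BL',146,200,.078),('holdc',270,191,.01),('beaker',322,185,.068),('dropper',358,206,.1),('vial',328,219,.05),('edge',418,112,0),('pur',232,172,.1)): print(n,ray(c,u,v,z).round(3))
A=cv2.resize(im[140:240,140:300],None,fx=5,fy=5,interpolation=cv2.INTER_CUBIC)[:, :, ::-1]
B=cv2.resize(im[145:230,300:436],None,fx=5,fy=5,interpolation=cv2.INTER_CUBIC)[:,:,::-1]
cv2.imwrite('pics/cA.png',A);cv2.imwrite('pics/cB.png',B)
E
```

```text
[255 143  10   4  26] [259.2 144.8] [0.6642 0.0155 0.105 ] [0.6654 0.0156 0.1   ] [114. 181.  65.]
[283 147  10   4  29] [287.9 148.6] [ 0.6542 -0.0652  0.105 ] [ 0.6553 -0.0655  0.1   ] [114. 188. 105.]
[225 164  10  11  87] [229.6 168.9] [0.5944 0.0976 0.105 ] [0.5953 0.0981 0.1   ] [116. 179.  88.]
[351 166  11  11  90] [356.1 171.1] [ 0.5924 -0.2546  0.105 ] [ 0.5933 -0.2558  0.1   ] [115. 187. 129.]
[185 172  10  11  79] [189.4 176.9] [0.5701 0.2103 0.105 ] [0.5709 0.2113 0.1   ] [115. 182.  89.]
side [246 156  10   4  36] [250.4 157.4]
side [256 169  12   7  69] [261.4 172.2]
side [261 227  16  11 144] [268.3 232.1]
(np.float64(266.8359646481706), np.float64(232.03873821423886))
crateTL [0.629 0.295 0.078]
TR [0.578 0.156 0.078]
BR [0.459 0.198 0.078]
BL [0.506 0.338 0.078]
holdc [ 0.544 -0.018  0.01 ]
beaker [ 0.557 -0.166  0.068]
dropper [ 0.496 -0.259  0.1  ]
vial [ 0.461 -0.185  0.05 ]
edge [ 0.798 -0.474  0.   ]
pur [0.586 0.091 0.1  ]
```

View pics/cA.png

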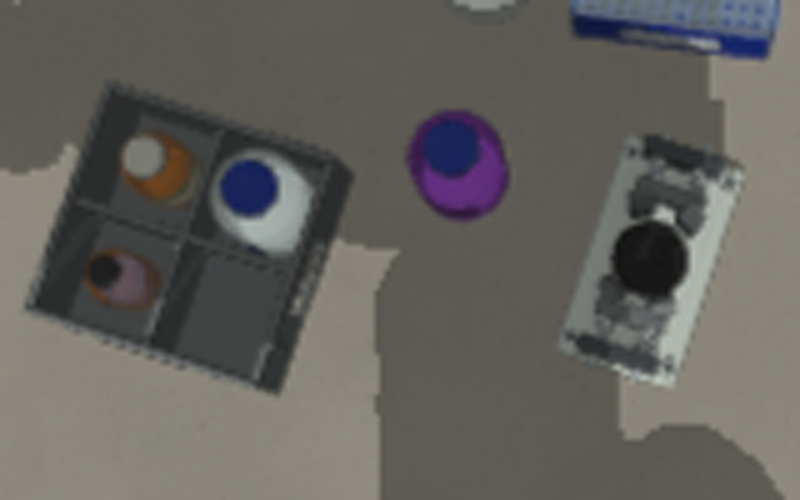

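View pics/cB.png

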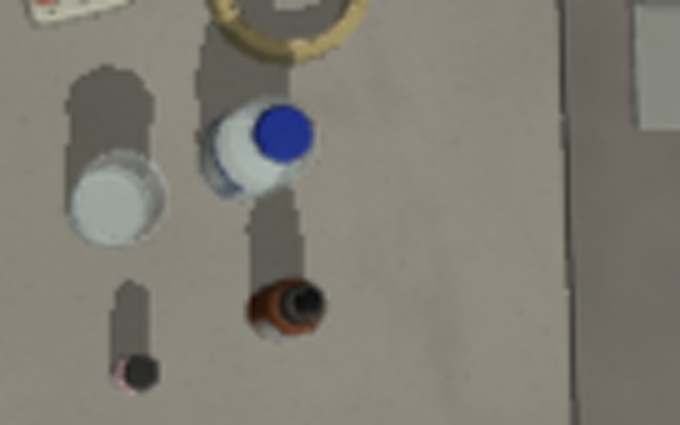

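The crop confirms the choice: at cB (285,133) there is a plain blue cap on a clear bottle with a white label, not purple. In cA the crate's empty cell is at about (225,310), and the holder centre, its black disc, is at (650,258). I'll move over the crate first and refine with the wrist camera.

Emit:
apply_moves:
  delta_pos:
    - [-5.3,-2.26,0]
    - [-5.3,-2.26,0]
    - [-5.3,-2.26,0]
    - [-5.3,-2.26,0]
    - [-5.3,-2.26,0]
    - [-5.3,-2.26,0]
    - [-5.3,-2.26,0]
    - [-5.3,-2.26,0]
  twist: [0,0,0,0,0,0,0,0]

```text
t: 1.25
tool_pos: [0.5436, 0.2459, 0.2437]
orientation: [0.55, 3.093, 0.0]
force: [0.8, 1.4, 0.0]
opening: 0.093
gripper_force: 0.0
```

Emit:
apply_moves:
  delta_pos:
    - [-5.3,-2.2,0]
    - [0,0,0]
    - [0,0,0]
  twist: [0,0,0]

```text
t: 1.62
tool_pos: [0.5843, 0.2086, 0.2432]
orientation: [-0.551, -3.092, -0.0]
force: [-0.2, 0.1, 0.4]
opening: 0.0928
gripper_force: 0.0
```

```bash
cat >> h.py <<'E'
from scipy.spatial.transform import Rotation as Ro
def tool():
    s=robot.read_state(); return s,np.array(s['tool_pos']),Ro.from_rotvec(s['orientation']).as_matrix()
def delta(target,yaw=None):
    s,p,R=tool(); d=R.T@(np.array(target)-p)*100
    y=np.degrees(np.arctan2(R[1,1],R[0,1])); print('t',round(s['t'],2),'pos',p.round(4),'yawy',y.round(2),'q6',s['q'][5].round(3),'tilt',R[:2,2].round(4),'delta cm',d.round(2), 'twist', None if yaw is None else np.radians(-(yaw-y)).round(3))
E
python3 - <<'E'
from h import *
c=cam('wrist','w1.png');delta([.608,-.041,.244],71.5)
print((-np.array(c['R']).T@np.array(c['t'])).round(4), np.array(c['R'])[2].round(3))
E
```

```text
t 1.68 pos [0.584  0.2092 0.2435] yawy 69.87 q6 -0.958 tilt [-0.0006  0.0003] delta cm [-10.86 -22.67  -0.06] twist -0.028
[0.5207 0.2316 0.3832] [ 0.228 -0.085 -0.97 ]
```

View pics/w1.png

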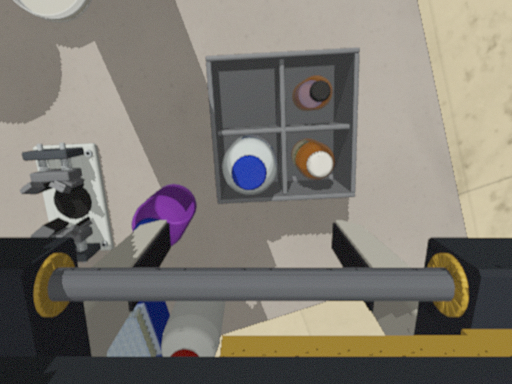

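The wrist view shows the crate with outer rim corners at about (207,58), (358,49), (354,195) and (218,202), and the cross centre at about (283,129). The empty cell is top-left at (247,93). The dropper is to its right and stored_blue is below it.

```bash
python3 - <<'E'
from h import *
c=cam('wrist')
P=np.array([ray(c,u,v,.078) for u,v in((207,58),(358,49),(354,195),(218,202))])
print(P.round(4),P.mean(0).round(4),np.linalg.norm(P-np.roll(P,1,0),axis=1).round(4))
print('cross',ray(c,283,129,.07).round(4),'blue',ray(c,249,172,.110).round(4))
ex=(P[1]-P[0]+P[2]-P[3]);print('angle right edge',np.degrees(np.arctan2(ex[1],ex[0])))
ey=(P[3]-P[0]+P[2]-P[1]);print(np.degrees(np.arctan2(ey[1],ey[0])))
g=cv2.cvtColor(c['frame'],cv2.COLOR_RGB2GRAY)
print('row93',g[93,200:370].tolist());print('col247',g[45:140,247].tolist())
E
```

```text
[[0.4589 0.2117 0.078 ]
 [0.4994 0.3442 0.078 ]
 [0.6315 0.3038 0.078 ]
 [0.5906 0.1704 0.078 ]] [0.5451 0.2575 0.078 ] [0.1379 0.1385 0.1382 0.1395]
cross [0.5444 0.2575 0.07  ] blue [0.5667 0.2134 0.11  ]
angle right edge 72.98742940420316
-17.184019694534744
row93 [122, 119, 121, 122, 124, 121, 119, 109, 118, 129, 133, 130, 102, 68, 60, 56, 57, 56, 53, 69, 84, 93, 93, 94, 93, 92, 94, 94, 93, 90, 94, 90, 94, 89, 91, 90, 93, 91, 91, 96, 90, 92, 95, 92, 94, 95, 91, 92, 92, 91, 90, 92, 94, 94, 88, 85, 88, 90, 90, 91, 90, 92, 92, 91, 90, 94, 92, 93, 94, 90, 92, 93, 91, 90, 79, 63, 55, 63, 63, 77, 116, 135, 129, 121, 96, 92, 91, 93, 92, 91, 91, 92, 84, 79, 73, 75, 80, 86, 105, 110, 115, 120, 119, 118, 120, 117, 119, 119, 98, 60, 36, 42, 47, 62, 64, 54, 57, 54, 61, 55, 53, 61, 54, 57, 59, 57, 59, 60, 48, 49, 83, 87, 92, 79, 62, 55, 55, 57, 56, 59, 55, 57, 62, 66, 62, 70, 65, 73, 64, 68, 69, 63, 78, 108, 129, 128, 121, 129, 168, 177, 176, 176, 173, 173, 174, 174, 173, 173, 175, 174]
col247 [172, 170, 172, 170, 172, 171, 171, 170, 159, 145, 145, 140, 131, 112, 85, 60, 55, 59, 58, 59, 57, 56, 56, 53, 62, 75, 87, 95, 92, 94, 93, 93, 94, 94, 90, 93, 94, 95, 93, 91, 93, 91, 95, 92, 94, 95, 93, 91, 92, 92, 91, 91, 93, 93, 91, 92, 90, 86, 95, 91, 94, 90, 92, 93, 91, 93, 91, 91, 92, 92, 88, 92, 89, 90, 90, 92, 90, 89, 89, 90, 90, 92, 96, 99, 108, 130, 137, 132, 114, 99, 88, 86, 91, 135, 174]
```

Emit:
apply_moves:
  delta_pos:
    - [-2.7,-5.6,0]
    - [-2.7,-5.6,0]
    - [-2.7,-5.6,0]
    - [-2.76,-5.87,0]
    - [0,0,0]
    - [0,0,0]
  twist: [-0.028,0,0,0,0,0]

```text
t: 2.48
tool_pos: [0.6132, -0.0375, 0.2438]
orientation: [-0.505, -3.101, -0.001]
force: [0.1, 0.9, -0.2]
opening: 0.0927
gripper_force: 0.0
```

```bash
python3 - <<'E'
from h import *
c=cam('wrist','w2.png');delta([.592,-.255,.244],71.5)
E
```

```text
t 2.52 pos [ 0.6133 -0.0369  0.2438] yawy 71.55 q6 -1.393 tilt [0.0001 0.0006] delta cm [ -4.88 -21.36  -0.03] twist 0.001
```

View pics/w2.png

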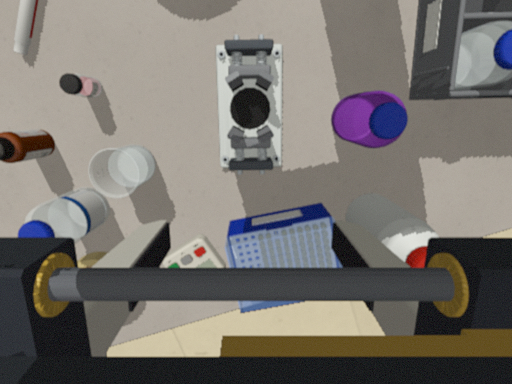

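Directly below the camera is the holder: plate corners are about (217,45), (282,44), (282,167) and (219,168), and the black disc is at (250,108). I'll measure it and cross-check the scale.

```bash
python3 - <<'E'
from h import *
c=cam('wrist');print([k for k in c],{k:c[k] for k in c if k not in('frame',)})
g=cv2.cvtColor(c['frame'],cv2.COLOR_RGB2GRAY)
print('r90',g[90,210:290].tolist());print('r145',g[145,210:290].tolist());print('c240',g[36:60,224].tolist(),g[150:180,224].tolist())
m=(g<45).astype(np.uint8);n,l,s,ce=cv2.connectedComponentsWithStats(m)
for i in range(1,n):
    if s[i,4]>200 and s[i,1]<230: print(s[i],ce[i].round(1),ray(c,*ce[i],.012).round(4))
m=cv2.inRange(cv2.cvtColor(c['frame'],cv2.COLOR_RGB2HSV),(112,150,60),(124,255,255));n,l,s,ce=cv2.connectedComponentsWithStats(m)
for i in range(1,n):
    if s[i,4]>100:print('blue',s[i],ce[i].round(1),ray(c,*ce[i],.105).round(4))
P=np.array([ray(c,u,v,.008) for u,v in((217,45),(282,44),(282,167),(219,168))])
print(P.round(4),P.mean(0).round(4),np.linalg.norm(P-np.roll(P,1,0),axis=1).round(4))
for a,b in((0,3),(1,2)):
    e=P[a]-P[b];print(np.degrees(np.arctan2(e[1],e[0])))
t=cam('top');G=cv2.cvtColor(t['frame'],cv2.COLOR_RGB2GRAY)
for u,v in ((270,191.6),): print('top disc',ray(t,u,v,.012))
E
```

```text
['frame', 'vertical_fov', 'cx', 'cy', 'R', 't', 'f'] {'vertical_fov': 63.80760068700891, 'cx': 250.63380085080055, 'cy': 191.95225651192797, 'R': array([[ 3.16429002e-01,  9.48616195e-01,  3.67891281e-05],
       [ 9.19948124e-01, -3.06875683e-01,  2.43972878e-01],
       [ 2.31447913e-01, -7.71662504e-02, -9.69782055e-01]]), 't': array([-0.15859431, -0.60330913,  0.24383465]), 'f': np.float64(308.4152992572202)}
r90 [165, 169, 167, 167, 165, 164, 164, 187, 205, 207, 208, 207, 206, 207, 207, 207, 206, 208, 209, 205, 186, 126, 53, 41, 82, 117, 136, 143, 130, 99, 83, 60, 42, 25, 19, 23, 25, 19, 28, 27, 15, 25, 19, 24, 29, 16, 20, 46, 71, 99, 127, 145, 144, 128, 109, 75, 79, 125, 151, 153, 151, 151, 149, 168, 197, 208, 208, 209, 209, 205, 187, 153, 135, 159, 169, 168, 169, 168, 169, 167]
r145 [169, 166, 167, 166, 168, 165, 165, 167, 171, 185, 198, 202, 201, 202, 203, 202, 200, 199, 201, 198, 153, 95, 80, 84, 83, 87, 82, 87, 84, 87, 86, 90, 86, 85, 86, 94, 120, 124, 125, 126, 120, 111, 104, 92, 93, 92, 85, 85, 87, 87, 88, 86, 83, 88, 81, 86, 84, 86, 79, 94, 137, 146, 159, 189, 199, 202, 
[... 666 characters left out ...]
222   512   162 18296] [204.3 352.4] [ 0.8409 -0.1831  0.012 ]
[134 224  36  45 738] [155.2 250.8] [ 0.6732 -0.1886  0.012 ]
[332 224  37  45 763] [345.9 250.7] [0.7518 0.0474 0.012 ]
blue [494  30  18  39 521] [504.   50.5] [0.5667 0.2013 0.105 ]
blue [ 369  103   37   36 1051] [387.3 120.5] [0.5918 0.0966 0.105 ]
blue [228 204 102  32 892] [277.  220.5] [ 0.6499 -0.0231  0.105 ]
blue [ 18 221  36  17 476] [ 34.9 230.2] [ 0.5856 -0.2468  0.105 ]
[[ 0.4653 -0.0278  0.008 ]
 [ 0.4873  0.0417  0.008 ]
 [ 0.6206  0.0009  0.008 ]
 [ 0.5972 -0.0731  0.008 ]] [ 0.5426 -0.0146  0.008 ] [0.1395 0.0729 0.1394 0.0776]
161.04028086844514
162.97425231783447
top disc [ 0.54213273 -0.01782309  0.012     ]
```

Emit:
apply_moves:
  delta_pos:
    - [5.2,0,0]
    - [5.2,0,0]
    - [0,0,0]
    - [0,0,0]
  twist: [0,0,0,0]

```text
t: 3.12
tool_pos: [0.5154, -0.0047, 0.2444]
orientation: [0.503, 3.099, 0.0]
force: [0.3, 0.8, 0.2]
opening: 0.093
gripper_force: 0.0
```

```bash
python3 - <<'E'
from h import *
c=cam('wrist')
g=cv2.cvtColor(c['frame'],cv2.COLOR_RGB2GRAY)
m=(g<45).astype(np.uint8);n,l,s,ce=cv2.connectedComponentsWithStats(m)
for i in range(1,n):
    if 200<s[i,4]<2000: print(s[i],ce[i].round(1),ray(c,*ce[i],.012).round(4))
h=cv2.cvtColor(c['frame'],cv2.COLOR_RGB2HSV)
m=cv2.inRange(h,(112,150,60),(124,255,255));n,l,s,ce=cv2.connectedComponentsWithStats(m)
for i in range(1,n):
    if s[i,4]>100:print('blue',s[i],ce[i].round(1),ray(c,*ce[i],.105).round(4))
delta([.592,-.255,.244],71.5)
print('tcp ahead proj', [np.round(proj(c,tool()[1]-[0,0,dz]),1) for dz in(0,.025,.1,.232)])
E
```

```text
[232 174  36  36 927] [249.6 193.1] [ 0.5412 -0.0152  0.012 ]
[134 224  36  45 741] [155.4 250.9] [ 0.5762 -0.1569  0.012 ]
[332 224  37  45 759] [345.8 250.6] [0.6546 0.0795 0.012 ]
[237 301  52  11 331] [261.5 305.1] [ 0.6968 -0.05    0.012 ]
blue [ 473  152   39   35 1066] [492.3 169.3] [0.5675 0.2109 0.105 ]
blue [360 212  33  30 624] [378.5 225.1] [0.5877 0.1    0.105 ]
blue [230 301  63  13 471] [255.3 305.4] [ 0.6336 -0.0396  0.105 ]
t 3.17 pos [ 0.5158 -0.0051  0.2445] yawy 71.52 q6 -1.358 tilt [ 0.0019 -0.0002] delta cm [-15.14 -21.28   0.07] twist 0.0
tcp ahead proj [array([251.1, 257.2]), array([251. , 237.5]), array([250.9, 201.4]), array([250.9, 171.7])]
```

Emit:
apply_moves:
  delta_pos:
    - [-2.78,-4.24,0]
    - [-2.78,-4.24,0]
    - [-2.78,-4.24,0]
    - [-2.78,-4.24,0]
    - [-2.78,-4.24,0]
    - [0,0,0]
    - [0,0,0]
  twist: [0,0,0,0,0,0,0]

```text
t: 4.05
tool_pos: [0.5797, -0.2511, 0.2432]
orientation: [-0.507, -3.1, -0.001]
force: [-0.2, 0.4, -0.0]
opening: 0.0931
gripper_force: 0.0
```

```bash
python3 - <<'E'
from h import *
c=cam('wrist','w3.png')
h=cv2.cvtColor(c['frame'],cv2.COLOR_RGB2HSV)
m=cv2.inRange(h,(112,150,60),(124,255,255));n,l,s,ce=cv2.connectedComponentsWithStats(m)
for i in range(1,n):
    if s[i,4]>100:print('blue',s[i],ce[i].round(1),ray(c,*ce[i],.105).round(4),ray(c,*ce[i],.102).round(4));
delta([.592,-.255,.15],71.5)
E
```

```text
blue [ 396  176  116   91 2067] [432.4 211.1] [ 0.6539 -0.0955  0.105 ] [ 0.6554 -0.094   0.102 ]
blue [237 186  32  32 808] [252.5 201.4] [ 0.5907 -0.2535  0.105 ] [ 0.5915 -0.2537  0.102 ]
t 4.1 pos [ 0.5797 -0.2505  0.2435] yawy 71.47 q6 -1.737 tilt [-0.      0.0004] delta cm [-1.31 -0.04  9.35] twist -0.001
```

View pics/w3.png

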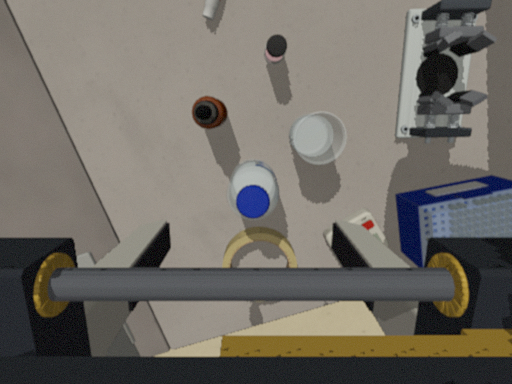

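The close view shows the plain blue cap at (252,201) on the white-label bottle. The beaker at (318,138) and dropper at (209,112) are clear of the finger line. I'll descend around the body.

Emit:
apply_moves:
  delta_pos:
    - [-1.17,0.05,0]
    - [0,0,4.5]
    - [0,0,4.5]
    - [0,0,4.5]
    - [0,0,2.65]
    - [0,0,2.5]
    - [0,0,0]
    - [0,0,0]
  twist: [0,0,0,0,0,0,0,0]
  gripper: 7.5

```text
t: 5.1
tool_pos: [0.5915, -0.2541, 0.0585]
orientation: [0.505, 3.099, -0.001]
force: [-0.7, 0.1, 0.9]
opening: 0.075
gripper_force: 0.0
```

Emit:
apply_moves:
  delta_pos:
    - [0,0,0]
    - [0,0,0]
    - [0,0,0]
    - [0,0,0]
    - [0,0,0]
  twist: [0,0,0,0,0]
  gripper: 4.5
  squeeze: 25

```text
t: 5.72
tool_pos: [0.5912, -0.2543, 0.0582]
orientation: [0.506, 3.099, -0.0]
force: [-0.3, 2.9, 5.6]
opening: 0.0551
gripper_force: 24.9
```

Emit:
apply_moves:
  delta_pos:
    - [0,0,-2]
    - [0,0,-4]
    - [0,0,-4]
    - [0,0,-2]
    - [0,0,0]
    - [0,0,0]
  twist: [0,0,0,0,0,0]
  squeeze: 40

```text
t: 6.48
tool_pos: [0.5894, -0.2537, 0.175]
orientation: [-0.506, -3.098, -0.001]
force: [-0.3, 0.4, -4.4]
opening: 0.0548
gripper_force: 39.7
```

```bash
python3 - <<'E'
from h import *
delta([.5412,-.0151,.178],71.5);print(robot.read_state()['force'],robot.read_state()['opening'])
E
```

```text
t 6.47 pos [ 0.5894 -0.2537  0.175 ] yawy 71.44 q6 -1.733 tilt [-0.0028  0.0013] delta cm [12.17 21.09 -0.26] twist -0.001
[-0.30753985  0.44590787 -4.37899827] 0.05481212062683741
```

Emit:
apply_moves:
  delta_pos:
    - [2.03,3.5,0]
    - [2.03,3.5,0]
    - [2.03,3.52,0]
    - [2.03,3.52,0]
    - [2.03,3.52,0]
    - [2.03,3.52,0]
    - [0,0,0]
    - [0,0,0]
  twist: [0,0,0,0,0,0,0,0]

```text
t: 7.48
tool_pos: [0.5412, -0.0156, 0.1756]
orientation: [-0.505, -3.098, 0.001]
force: [0.3, 0.4, -3.1]
opening: 0.0547
gripper_force: 39.7
```

```bash
python3 - <<'E'
from h import *
c=cam('wrist','w4.png');d=cam('side')
delta([.5412,-.0151,.076],71.5)
for n,k in(('w',c),('s',d)):
  h=cv2.cvtColor(k['frame'],cv2.COLOR_RGB2HSV)
  m=cv2.inRange(h,(112,150,60),(124,255,255));_,l,s,ce=cv2.connectedComponentsWithStats(m)
  for i in range(1,len(s)):
    if s[i,4]>60:print(n,s[i],ce[i].round(1),'z.222',ray(k,*ce[i],.222).round(4))
cv2.imwrite('pics/c4.png',np.hstack([cv2.resize(c['frame'],(400,300)),cv2.resize(d['frame'][130:290,160:374],(400,300))])[:,:,::-1])
E
```

```text
t 7.58 pos [ 0.5417 -0.0164  0.1762] yawy 71.4 q6 -1.371 tilt [-0.0015 -0.0001] delta cm [ 0.08  0.11 10.02] twist -0.002
w [ 396  205   47   33 1276] [419.5 222.6] z.222 [0.526  0.0461 0.222 ]
w [233 264  31   4  62] [247.8 265.4] z.222 [ 0.5228 -0.0109  0.222 ]
w [ 204  301  120   34 3164] [254.5 316.8] z.222 [ 0.5421 -0.0149  0.222 ]
s [256 169  12   7  69] [261.5 172.2] z.222 [ 0.5758 -0.2676  0.222 ]
```

View pics/c4.png

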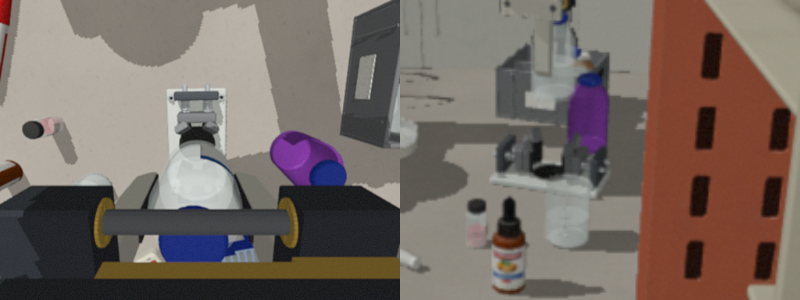

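Emit:
apply_moves:
  delta_pos:
    - [0.08,0.1,2.5]
    - [0,0,2.5]
    - [0,0,1]
    - [0,0,1]
    - [0,0,1]
    - [0,0,1]
    - [0,0,0.8]
    - [0,0,0]
  twist: [0,0,0,0,0,0,0,0]
  squeeze: 50

```text
t: 8.57
tool_pos: [0.5409, -0.0146, 0.0781]
orientation: [-0.506, -3.099, 0.001]
force: [-2.3, -4.0, -4.0]
opening: 0.0543
gripper_force: 49.7
```

```bash
python3 - <<'E'
from h import *
delta([.5412,-.0151,.070],71.5);print(robot.read_state()['force'],robot.read_state()['wrist_torque'])
E
```

```text
t 8.57 pos [ 0.5409 -0.0146  0.0781] yawy 71.44 q6 -1.368 tilt [-0.0017 -0.0003] delta cm [-0.05 -0.04  0.81] twist -0.001
[-2.27528198 -3.99297797 -4.03129546] [-1.00731508  0.26980153 -0.02585762]
```

Emit:
apply_moves:
  delta_pos:
    - [0,0,0.3]
    - [0,0,0.3]
    - [0,0,0.2]
    - [0,0,0.2]
    - [0,0,0]
  twist: [0,0,0,0,0]

```text
t: 9.2
tool_pos: [0.5422, -0.0148, 0.0702]
orientation: [0.506, 3.099, -0.001]
force: [-3.9, -4.8, 6.2]
opening: 0.0543
gripper_force: 49.7
```

```bash
python3 - <<'E'
from h import *
delta([.5412,-.0151,.070],71.5);print(robot.read_state()['force'],robot.read_state()['wrist_torque'])
E
```

```text
t 9.2 pos [ 0.5422 -0.0148  0.0702] yawy 71.45 q6 -1.368 tilt [ 0.0011 -0.0008] delta cm [ 0.08 -0.06  0.02] twist -0.001
[-3.90729193 -4.83038233  6.2051036 ] [-1.07600633  0.75700667  0.0435464 ]
```

Emit:
apply_moves:
  delta_pos:
    - [0,0,0.2]
    - [0,0,0.2]
    - [0,0,0]
  twist: [0,0,0]

```text
t: 9.57
tool_pos: [0.5429, -0.0146, 0.0699]
orientation: [0.505, 3.098, -0.001]
force: [-18.8, -2.4, 37.9]
opening: 0.0542
gripper_force: 50.1
```

Emit:
apply_moves:
  delta_pos:
    - [0,0,0.2]
    - [0,0,0.2]
    - [0,0,0]
  twist: [0,0,0]

```text
t: 9.95
tool_pos: [0.5442, -0.0146, 0.0693]
orientation: [0.505, 3.096, -0.0]
force: [-30.5, -0.3, 64.4]
opening: 0.0548
gripper_force: 50.2
```

On the floor: z stalled at 0.070 while the force climbed. I'll relax the push, then open.

Emit:
apply_moves:
  delta_pos:
    - [0,0,-0.4]
    - [0,0,-0.4]
    - [0,0,0]
  twist: [0,0,0]

```text
t: 10.32
tool_pos: [0.5419, -0.0141, 0.0697]
orientation: [0.506, 3.1, 0.001]
force: [-3.7, -1.6, 7.4]
opening: 0.0544
gripper_force: 50.0
```

Emit:
apply_moves:
  delta_pos:
    - [0,0,0]
    - [0,0,0]
    - [0,0,0]
  twist: [0,0,0]
  gripper: 7.4

```text
t: 10.7
tool_pos: [0.5414, -0.0141, 0.0687]
orientation: [-0.506, -3.1, -0.0]
force: [-0.2, -0.3, 0.3]
opening: 0.0735
gripper_force: 0.0
```

```bash
python3 - <<'E'
from h import *
delta([.5412,-.0151,.250],71.5);s=robot.read_state();print(s['force'],s['opening'])
E
```

```text
t 10.7 pos [ 0.5414 -0.0141  0.0687] yawy 71.45 q6 -1.368 tilt [-0.0006  0.0004] delta cm [  0.    -0.1  -18.13] twist -0.001
[-0.16800137 -0.34221867  0.26364084] 0.07348444856040214
```

Emit:
apply_moves:
  delta_pos:
    - [0,0,-2]
    - [0,0,-4]
    - [0,0,-4]
    - [0,0,-4]
    - [1.5,0,-2]
    - [0,0,0]
    - [0,0,0]
  twist: [0,0,0,0,0,0,0]

```text
t: 11.58
tool_pos: [0.5271, -0.0096, 0.2278]
orientation: [-0.506, -3.099, 0.0]
force: [0.8, -0.2, -0.5]
opening: 0.0738
gripper_force: 0.0
```

```bash
python3 - <<'E'
from h import *
c=cam('wrist','w5.png')
h=cv2.cvtColor(c['frame'],cv2.COLOR_RGB2HSV)
m=cv2.inRange(h,(112,150,60),(124,255,255));n,l,s,ce=cv2.connectedComponentsWithStats(m)
for i in range(1,n):
    if s[i,4]>100:print('blue',s[i],ce[i].round(1),ray(c,*ce[i],.117).round(4),ray(c,*ce[i],.114).round(4));
d=cam('side')
h=cv2.cvtColor(d['frame'],cv2.COLOR_RGB2HSV)
m=cv2.inRange(h,(112,150,60),(124,255,255));n,l,s,ce=cv2.connectedComponentsWithStats(m)
for i in range(1,n):
    if s[i,4]>40:print('side',s[i],ce[i].round(1))
for z in(.111,.115,.12):print(proj(d,[.5413,-.0145,z]))
delta([.5413,-.0145,.133],71.5)
E
```

```text
blue [490 140  22  37 629] [502.3 158.7] [0.561 0.195 0.117] [0.5622 0.1972 0.114 ]
blue [233 195  35  35 972] [250.1 212.3] [ 0.5391 -0.0147  0.117 ] [ 0.54  -0.015  0.114]
blue [368 205  36  34 957] [385.5 221.5] [0.5839 0.093  0.117 ] [0.5853 0.094  0.114 ]
blue [230 301  62  13 486] [255.8 305.5] [ 0.6262 -0.0384  0.117 ] [ 0.6282 -0.039   0.114 ]
side [245 155  11   5  42] [250.6 157.1]
side [256 169  12   7  68] [261.4 172.2]
side [236 179  12   7  71] [241.3 182.2]
(np.float64(240.55445420882785), np.float64(182.74726456475966))
(np.float64(240.58736162032105), np.float64(181.1325249532237))
(np.float64(240.62861514370368), np.float64(179.1082484969876))
t 11.68 pos [ 0.5269 -0.0096  0.2273] yawy 71.45 q6 -1.363 tilt [-0.0025  0.0003] delta cm [-1.55  0.    9.43] twist -0.001
```

View pics/w5.png

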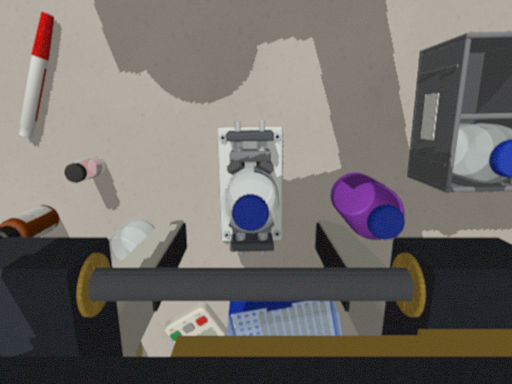

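The picture shows the bottle standing in the holder jaws with its cap at (250,212), upright. Next I'll wind the wrist back while above it, then descend on the cap.

Emit:
apply_moves:
  delta_pos:
    - [-1.42,0.03,0]
    - [0,0,0]
    - [0,0,0]
    - [0,0,0]
    - [0,0,0]
    - [0,0,0]
    - [0,0,0]
    - [0,0,0]
  twist: [0,-0.165,-0.165,-0.165,-0.165,-0.165,-0.165,-0.165]
  gripper: 5.0

```text
t: 12.68
tool_pos: [0.5416, -0.0142, 0.2283]
orientation: [1.276, -2.87, -0.001]
force: [0.3, 0.6, 0.0]
opening: 0.0502
gripper_force: 0.0
```

Emit:
apply_moves:
  delta_pos:
    - [0,0,3]
    - [0,0,3]
    - [0,0,2]
    - [0,0,1.4]
    - [0,0,0]
    - [0,0,0]
  twist: [0,0,0,0,0,0]

```text
t: 13.42
tool_pos: [0.5416, -0.014, 0.1359]
orientation: [-1.268, 2.873, -0.001]
force: [-0.3, -0.1, 0.2]
opening: 0.0502
gripper_force: 0.0
```

```bash
python3 - <<'E'
from h import *
delta([.540,-.0148,.132])
E
```

```text
t 13.43 pos [ 0.5416 -0.014   0.1359] yawy 137.62 q6 -2.522 tilt [ 0.0011 -0.0001] delta cm [0.17 0.07 0.39] twist None
```

Emit:
apply_moves:
  delta_pos:
    - [0.12,0.04,0.38]
    - [0,0,0]
  twist: [0,0]

```text
t: 13.68
tool_pos: [0.5399, -0.0145, 0.1316]
orientation: [-1.268, 2.874, -0.0]
force: [-0.7, -0.1, -0.9]
opening: 0.0499
gripper_force: 0.0
```

Emit:
apply_moves:
  delta_pos:
    - [0,0,0]
    - [0,0,0]
    - [0,0,0]
    - [0,0,0]
  twist: [0,0,0,0]
  gripper: 2.6
  squeeze: 25

```text
t: 14.18
tool_pos: [0.5402, -0.0146, 0.1317]
orientation: [-1.268, 2.873, -0.001]
force: [1.8, -1.6, 0.9]
opening: 0.032
gripper_force: 25.0
```

```bash
python3 - <<'E'
from h import *
delta([.540,-.0148,.132]);s=robot.read_state();print(s['force'],s['wrist_torque'])
E
```

```text
t 14.18 pos [ 0.5402 -0.0146  0.1317] yawy 137.62 q6 -2.524 tilt [ 0.001  -0.0004] delta cm [ 0.03  0.01 -0.03] twist None
[ 1.7894941  -1.59088596  0.88816919] [-0.23932777 -0.24938082  0.0043561 ]
```

Emit:
apply_moves:
  delta_pos:
    - [0,0,0]
    - [0,0,0]
    - [0,0,0]
    - [0,0,0]
    - [0,0,0]
    - [0,0,0]
    - [0,0,0]
    - [0,0,0]
  twist: [0.1,0.17,0.17,0.17,0.17,0.17,0.17,0.17]

```text
t: 15.18
tool_pos: [0.5401, -0.0141, 0.1317]
orientation: [0.722, 3.057, 0.001]
force: [0.8, 0.7, 2.5]
opening: 0.032
gripper_force: 25.0
```

```bash
python3 - <<'E'
from h import *
delta([.540,-.0148,.132]);s=robot.read_state();print(s['force'],s['wrist_torque'])
E
```

```text
t 15.18 pos [ 0.5401 -0.0141  0.1317] yawy 63.4 q6 -1.228 tilt [0.0007 0.0005] delta cm [-0.02 -0.07 -0.03] twist None
[0.82810701 0.68854932 2.52060032] [ 0.24694047 -0.23852177  0.11154711]
```

Emit:
apply_moves:
  delta_pos:
    - [0,0,0]
    - [0,0,0]
    - [0,0,0]
    - [0,0,0]
    - [0,0,0]
  twist: [0.12,0.12,0.12,0.12,0.12]

```text
t: 15.8
tool_pos: [0.5404, -0.014, 0.1317]
orientation: [1.591, 2.708, 0.002]
force: [2.6, 1.6, 0.7]
opening: 0.032
gripper_force: 25.0
```

```bash
python3 - <<'E'
from h import *
delta([.540,-.0148,.132]);s=robot.read_state();print(s['force'],s['wrist_torque'])
E
```

```text
t 15.8 pos [ 0.5404 -0.014   0.1317] yawy 29.13 q6 -0.63 tilt [0.0013 0.0007] delta cm [-0.05 -0.07 -0.03] twist None
[2.57467162 1.55209391 0.71323784] [ 0.22110464 -0.56067918  0.10673297]
```

Emit:
apply_moves:
  delta_pos:
    - [0,0,0]
    - [0,0,0]
    - [0,0,0]
    - [0,0,0]
    - [0,0,0]
  twist: [0.12,0.12,0.12,0.12,0.12]

```text
t: 16.42
tool_pos: [0.5404, -0.0141, 0.1317]
orientation: [2.32, 2.117, 0.002]
force: [2.9, 1.1, 0.6]
opening: 0.0321
gripper_force: 25.0
```

```bash
python3 - <<'E'
from h import *
delta([.540,-.0148,.132]);s=robot.read_state();print(s['force'],s['wrist_torque'])
E
```

```text
t 16.43 pos [ 0.5404 -0.0141  0.1317] yawy -5.25 q6 -0.03 tilt [0.0014 0.0004] delta cm [-0.07 -0.04 -0.03] twist None
[2.90376266 1.08178463 0.59917736] [ 0.07663284 -0.49472037  0.10021217]
```

Emit:
apply_moves:
  delta_pos:
    - [0,0,0]
    - [0,0,0]
    - [0,0,0]
    - [0,0,0]
    - [0,0,0]
  twist: [0.12,0.12,0.12,0.12,0.12]

```text
t: 17.05
tool_pos: [0.5403, -0.0143, 0.1317]
orientation: [2.843, 1.337, 0.001]
force: [1.7, -0.9, 1.3]
opening: 0.032
gripper_force: 25.0
```

```bash
python3 - <<'E'
from h import *
delta([.540,-.0148,.132]);s=robot.read_state();print(s['force'],s['wrist_torque'])
E
```

```text
t 17.05 pos [ 0.5403 -0.0143  0.1317] yawy -39.63 q6 0.57 tilt [0.001 0.   ] delta cm [-0.05  0.01 -0.03] twist None
[ 1.72600992 -0.91061196  1.30751802] [-0.14929797 -0.23992988  0.18721004]
```

Emit:
apply_moves:
  delta_pos:
    - [0,0,0]
    - [0,0,0]
  twist: [0.1,0.1]

```text
t: 17.3
tool_pos: [0.5403, -0.0144, 0.1317]
orientation: [2.962, 1.047, 0.001]
force: [2.0, -0.6, 1.1]
opening: 0.0321
gripper_force: 25.0
```

```bash
python3 - <<'E'
from h import *
delta([.540,-.0148,.132]);s=robot.read_state();print(s['force'],s['wrist_torque'])
E
```

```text
t 17.3 pos [ 0.5403 -0.0144  0.1317] yawy -51.05 q6 0.769 tilt [0.001 0.   ] delta cm [-0.05  0.02 -0.03] twist None
[ 1.9686401  -0.61405713  1.10784409] [-0.19439281 -0.25195234  0.12893368]
```

Emit:
apply_moves:
  delta_pos:
    - [0,0,0]
    - [0,0,0]
    - [0,0,0]
    - [0,0,0]
  twist: [0.12,0.12,0.12,0.12]

```text
t: 17.8
tool_pos: [0.5403, -0.0146, 0.1317]
orientation: [3.126, 0.312, 0.002]
force: [1.2, -1.9, 1.5]
opening: 0.0322
gripper_force: 25.0
```

```bash
python3 - <<'E'
from h import *
delta([.540,-.0148,.132]);s=robot.read_state();print(s['force'],s['wrist_torque'])
E
```

```text
t 17.8 pos [ 0.5403 -0.0146  0.1317] yawy -78.59 q6 1.25 tilt [ 0.001  -0.0003] delta cm [-0.03  0.02 -0.03] twist None
[ 1.17098339 -1.89829321  1.54690429] [-0.3679649  -0.25427387  0.20012541]
```

Emit:
apply_moves:
  delta_pos:
    - [0,0,0]
    - [0,0,0]
    - [0,0,0]
    - [0,0,0]
    - [0,0,0]
    - [0,0,0]
  twist: [0,0.12,0.12,0.12,0.12,0.12]
  squeeze: 40

```text
t: 18.55
tool_pos: [0.5404, -0.0144, 0.1318]
orientation: [-3.08, 0.62, -0.002]
force: [2.3, -1.1, 2.1]
opening: 0.0318
gripper_force: 40.0
```

```bash
python3 - <<'E'
from h import *
delta([.540,-.0148,.132]);s=robot.read_state();print(s['force'],s['wrist_torque'])
E
```

```text
t 18.55 pos [ 0.5404 -0.0144  0.1318] yawy -112.78 q6 1.847 tilt [ 0.0013 -0.    ] delta cm [-0.02  0.05 -0.02] twist None
[ 2.32123359 -1.10184677  2.06935949] [-0.05379301 -0.39274114  0.31522509]
```

At the stop, the torque scales with the grip (0.2 N m at 25 N, 0.315 N m at 40 N), so the cap is home and the pads are slipping. Now I'll grip hard and lift.

Emit:
apply_moves:
  delta_pos:
    - [0,0,0]
    - [0,0,0]
    - [0,0,-0.3]
    - [0,0,-0.3]
    - [0,0,-0.5]
    - [0,0,-0.8]
    - [0,0,-1]
    - [0,0,-1]
  twist: [0,0,0,0,0,0,0,0]
  squeeze: 60

```text
t: 19.55
tool_pos: [0.5403, -0.0146, 0.1718]
orientation: [3.08, -0.62, 0.002]
force: [0.4, -0.7, -3.9]
opening: 0.0316
gripper_force: 60.0
```

Emit:
apply_moves:
  delta_pos:
    - [0,0,-1.5]
    - [0,0,-1.5]
    - [0,0,-1.5]
    - [0,0,-1.5]
    - [0,0,-1.5]
    - [0,0,-1]
    - [0,0,0]
    - [0,0,0]
  twist: [0,0,0,0,0,0,0,0]

```text
t: 20.55
tool_pos: [0.5396, -0.0144, 0.2547]
orientation: [3.08, -0.62, -0.002]
force: [-0.6, 0.6, -3.8]
opening: 0.0315
gripper_force: 60.0
```

```bash
python3 - <<'E'
from h import *
d=cam('side');c=cam('wrist','w6.png');t=cam('top')
s=robot.read_state();print(s['force'],s['wrist_torque'],s['opening'])
delta([.52,.15,.25],-107)
h=cv2.cvtColor(d['frame'],cv2.COLOR_RGB2HSV)
m=cv2.inRange(h,(112,150,60),(124,255,255));n,l,st,ce=cv2.connectedComponentsWithStats(m)
for i in range(1,n):
    if st[i,4]>10:print('side',st[i],ce[i].round(1))
cv2.imwrite('pics/c6.png',np.hstack([cv2.resize(c['frame'],(400,300)),cv2.resize(d['frame'][130:290,160:374],(400,300))])[:,:,::-1])
E
```

```text
[ 0.45213972  0.05309063 -2.26892416] [-0.00900555  0.13059076  0.01365547] 0.03129525143605324
t 20.7 pos [ 0.5394 -0.0144  0.2545] yawy -112.76 q6 1.846 tilt [-0.0014  0.0002] delta cm [ -8.15 -14.41   0.46] twist -0.1
side [243 128   5   6  26] [244.7 130.5]
side [256 169  12   7  72] [261.6 172.2]
```

View pics/c6.png

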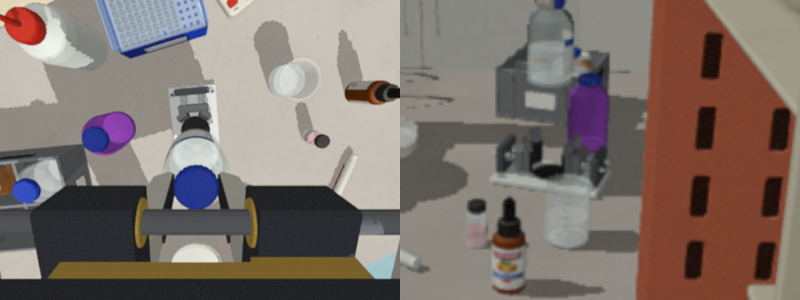

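The bottle has been lifted by the cap, hanging straight, and the holder is empty. I'll refine the empty cell from the saved clear crate view.

```bash
python3 - <<'E'
from h import *
c=cam('wrist');s,p,Rt=tool();C=np.array(c['R'])@Rt
y=np.radians(69.87);ty=np.array([np.cos(y),np.sin(y),0]);tz=np.array([0,0,-1.]);R1=np.c_[np.cross(ty,tz),ty,tz]
k=dict(c);k['R']=C@R1.T;print(k['R'][2].round(3));k['t']=-k['R']@np.array([.5207,.2316,.3832])
g=cv2.cvtColor(cv2.imread('pics/w1.png'),cv2.COLOR_BGR2GRAY).astype(float)
for v in (75,93,110):
    r=g[v];print(v,'L',r[203:218].astype(int).tolist(),'X',r[272:290].astype(int).tolist(),'Rr',r[346:364].astype(int).tolist())
for u in (230,247,265,320):
    q=g[:,u];print(u,'T',q[46:66].astype(int).tolist(),'X',q[120:140].astype(int).tolist(),'B',q[186:208].astype(int).tolist())
for n,u,v,z in(('L',212.3,93,.078),('X',279.5,93,.07),('T',247,58.5,.078),('Xt',247,128.5,.07),('crossc',283,129,.07),('purplecap',0,0,.1)):print(n,ray(k,u,v,z).round(4))
E
```

```text
[ 0.23  -0.084 -0.97 ]
75 L [137, 164, 169, 144, 129, 128, 131, 127, 100, 70, 51, 55, 58, 60, 56] X [93, 89, 81, 57, 51, 57, 56, 84, 121, 132, 129, 120, 97, 87, 89, 88, 93, 90] Rr [51, 59, 67, 60, 68, 68, 66, 71, 111, 133, 134, 125, 126, 164, 173, 173, 175, 174]
93 L [119, 119, 121, 121, 122, 119, 129, 133, 134, 113, 76, 59, 54, 59, 55] X [92, 96, 89, 66, 56, 59, 59, 74, 113, 133, 134, 126, 114, 95, 87, 91, 91, 92] Rr [69, 67, 63, 72, 66, 60, 64, 85, 115, 130, 128, 128, 143, 169, 174, 172, 174, 173]
110 L [121, 119, 118, 119, 119, 117, 99, 84, 87, 94, 104, 85, 63, 54, 54] X [93, 89, 91, 76, 64, 63, 69, 68, 86, 115, 130, 129, 116, 90, 83, 91, 91, 93] Rr [63, 64, 66, 66, 66, 67, 75, 106, 126, 131, 127, 143, 169, 178, 175, 176, 175, 176]
230 T [173, 172, 168, 169, 170, 171, 171, 169, 158, 148, 145, 138, 117, 96, 69, 55, 59, 57, 56, 57] X [90, 90, 90, 86, 91, 94, 88, 89, 87, 102, 123, 138, 141, 124, 110, 92, 94, 94, 87, 89] B [93, 77, 63, 61, 66, 63, 61, 65, 65, 62, 65, 67, 64, 78, 88, 88, 88, 107, 123, 123, 125, 120]
247 T [172, 170, 171, 171, 169, 172, 169, 157, 145, 145, 134, 121, 91,
[... 262 characters left out ...]
, 147, 141, 134, 118, 93, 65, 56, 55, 54, 55, 63, 54, 57] X [91, 91, 88, 92, 91, 86, 97, 105, 126, 138, 135, 126, 112, 95, 90, 89, 92, 89, 92, 92] B [127, 115, 98, 88, 68, 64, 67, 59, 63, 61, 65, 76, 88, 89, 88, 88, 110, 119, 117, 119, 122, 120]
320 T [173, 173, 173, 161, 144, 136, 130, 116, 89, 62, 56, 58, 58, 60, 61, 56, 60, 56, 55, 66] X [90, 89, 84, 78, 90, 121, 134, 135, 125, 107, 85, 87, 87, 94, 89, 91, 92, 90, 85, 91] B [63, 63, 62, 67, 86, 102, 105, 101, 122, 135, 131, 117, 104, 112, 117, 119, 116, 120, 118, 122, 121, 118]
L [0.4903 0.2044 0.078 ]
X [0.5119 0.2648 0.07  ]
T [0.4731 0.2457 0.078 ]
Xt [0.5327 0.2236 0.07  ]
crossc [0.5455 0.2571 0.07  ]
purplecap [0.3653 0.0704 0.1   ]
```

Emit:
apply_moves:
  delta_pos:
    - [-2.18,-3.57,0]
    - [-2.18,-3.57,0]
    - [-2.18,-3.57,0]
    - [-2.18,-3.57,0]
    - [-2.17,-3.58,0]
    - [-2.17,-3.58,0]
    - [0,0,0]
    - [0,0,0]
  twist: [0,0,0,0,0,0,-0.1,0]

```text
t: 21.75
tool_pos: [0.502, 0.2342, 0.2549]
orientation: [3.107, -0.464, -0.001]
force: [-0.6, 0.7, -3.6]
opening: 0.0315
gripper_force: 60.0
```

```bash
python3 - <<'E'
from h import *
c=cam('wrist','w7.png');t=cam('top','t7.png')
delta([.502,.234,.25],-107)
s=robot.read_state();print(s['force'])
for n,k in(('w',c),('t',t)):
  h=cv2.cvtColor(k['frame'],cv2.COLOR_RGB2HSV)
  m=cv2.inRange(h,(112,150,60),(124,255,255));_,l,st,ce=cv2.connectedComponentsWithStats(m)
  for i in range(1,len(st)):
    if st[i,4]>40:print(n,st[i],ce[i].round(1),'z.235',ray(k,*ce[i],.235).round(4),'z.11',ray(k,*ce[i],.11).round(4))
print('top cross',ray(t,176,188,.07))
for n,X in(('crosspred',(.5455,.2571,.07)),('cell rim corner -x-y',(.459,.2117,.078)),('rim mid blue side',(.5123-.0098,.2)),):
    if len(X)==3: print(n,np.round(proj(c,X),1),np.round(proj(t,X),1))
E
```

```text
t 21.85 pos [0.5023 0.2335 0.2551] yawy -107.17 q6 2.213 tilt [-0.0004 -0.0003] delta cm [-0.05 -0.04  0.51] twist -0.003
[-0.84389681  0.37374998 -2.51774121]
w [ 348   24   37   40 1155] [366.   43.7] z.235 [0.5808 0.1521 0.235 ] z.11 [0.5925 0.1034 0.11  ]
w [236  94  33  34 885] [252.1 110.3] z.235 [0.5674 0.2129 0.235 ] z.11 [0.5685 0.2119 0.11  ]
w [ 222  212   58   56 2532] [250.6 239.6] z.235 [0.5011 0.234  0.235 ] z.11 [0.4504 0.2494 0.11  ]
t [225 164  10  11  89] [229.7 168.9] z.235 [0.5721 0.0852 0.235 ] z.11 [0.5936 0.0969 0.11  ]
t [184 172  11  11  81] [189.4 176.9] z.235 [0.5509 0.1839 0.235 ] z.11 [0.5694 0.2093 0.11  ]
top cross [0.54243949 0.25509644 0.07      ]
crosspred [216.9 145.5] [175.4 186.9]
cell rim corner -x-y [281.7 211.2] [189.3 217. ]
```

```bash
python3 - <<'E'
from h import *
k=cam('wrist');g=cv2.cvtColor(k['frame'],cv2.COLOR_RGB2GRAY)
a=np.array([.292,.956,0]);b=np.array([.956,-.292,0]);X=np.array([.5453,.2571,.07])
for d in(.02,.03,.045):
  u,v=proj(k,X+d*b);print('b',d,round(u,1),round(v,1),g[int(round(v)),int(u)-12:int(u)+13].tolist())
for d in(-.055,-.045,.02,.04,.055):
  u,v=proj(k,X+d*a);print('a',d,round(u,1),round(v,1),g[int(v)-12:int(v)+13,int(round(u))].tolist())
Y=X+[0,0,.008]
for d in(-.05,.05,.03):
  u,v=proj(k,Y+d*b-.069*a);print('outer -a',d,round(u,1),round(v,1),g[int(round(v)),int(u)-12:int(u)+13].tolist())
E
```

```text
b 0.02 215.8 126.8 [106, 105, 106, 102, 103, 105, 108, 109, 106, 105, 103, 103, 100, 105, 106, 90, 75, 67, 67, 67, 72, 93, 104, 107, 114]
b 0.03 215.5 116.8 [108, 107, 106, 115, 118, 107, 100, 108, 106, 106, 104, 103, 104, 106, 103, 85, 67, 67, 70, 67, 81, 122, 148, 152, 158]
b 0.045 215.0 101.6 [103, 104, 102, 100, 106, 103, 110, 109, 107, 107, 96, 97, 104, 108, 97, 74, 68, 65, 66, 71, 86, 109, 127, 146, 153]
a -0.055 268.9 146.1 [109, 104, 107, 108, 102, 92, 83, 71, 75, 77, 115, 142, 156, 153, 134, 106, 102, 107, 106, 106, 107, 103, 99, 105, 105]
a -0.045 259.3 146.2 [177, 170, 172, 166, 148, 113, 80, 72, 77, 83, 111, 143, 154, 156, 131, 108, 101, 106, 107, 106, 106, 108, 106, 103, 102]
a 0.02 197.3 146.4 [103, 106, 107, 104, 108, 91, 79, 74, 75, 83, 108, 137, 152, 151, 129, 110, 104, 104, 108, 105, 105, 98, 90, 85, 90]
a 0.04 178.2 146.4 [107, 107, 105, 105, 103, 94, 80, 77, 72, 80, 110, 136, 150, 150, 128, 105, 103, 101, 105, 100, 104, 101, 103, 105, 105]
a 0.055 163.9 146.5 [68, 65, 70, 71, 66, 69, 75, 72, 74, 80, 109, 134, 146, 148, 125, 89, 75, 78, 76, 81, 81, 83, 82, 80, 77]
outer -a -0.05 281.9 194.2 [209, 211, 209, 208, 205, 206, 203, 202, 198, 196, 189, 170, 156, 145, 144, 158, 182, 192, 195, 194, 191, 195, 193, 194, 196]
outer -a 0.05 284.1 95.7 [152, 142, 124, 108, 91, 69, 68, 69, 64, 70, 89, 107, 104, 104, 104, 130, 140, 141, 140, 140, 140, 139, 138, 137, 141]
outer -a 0.03 283.7 116.7 [195, 189, 170, 160, 160, 148, 129, 91, 70, 60, 85, 122, 150, 146, 118, 112, 132, 137, 139, 138, 140, 140, 137, 140, 139]
```

The crate walls line up with the prediction to within a pixel, so the bottle is centred over the empty cell. Lowering.

Emit:
apply_moves:
  delta_pos:
    - [0,0,2]
    - [0,0,2.5]
    - [0,0,2]
    - [0,0,1.5]
    - [0,0,1.5]
    - [0,0,1.5]
    - [0,0,1]
    - [0,0,0]
  twist: [0,0,0,0,0,0,0,0]

```text
t: 22.9
tool_pos: [0.5018, 0.2336, 0.1343]
orientation: [3.106, -0.465, -0.002]
force: [-0.1, 0.0, -2.8]
opening: 0.0314
gripper_force: 60.0
```

```bash
python3 - <<'E'
from h import *
delta([.5023,.2339,.125],-107);s=robot.read_state();print(s['force'],s['wrist_torque'])
E
```

```text
t 22.9 pos [0.5018 0.2336 0.1343] yawy -107.03 q6 2.211 tilt [-0.0015 -0.0005] delta cm [ 0.04 -0.04  0.93] twist -0.0
[-1.02691625e-01  1.86416109e-03 -2.77504075e+00] [ 0.15033898  0.19862587 -0.00042076]
```

Emit:
apply_moves:
  delta_pos:
    - [0,0,0.4]
    - [0,0,0.3]
    - [0,0,0.1]
    - [0,0,0]
  twist: [0,0,0,0]

```text
t: 23.4
tool_pos: [0.5024, 0.2338, 0.1274]
orientation: [-3.107, 0.465, -0.0]
force: [0.3, 0.2, -3.6]
opening: 0.0311
gripper_force: 60.0
```

Emit:
apply_moves:
  delta_pos:
    - [0,0,0.1]
    - [0,0,0.1]
    - [0,0,0]
  twist: [0,0,0]

```text
t: 23.78
tool_pos: [0.5023, 0.2338, 0.1252]
orientation: [3.107, -0.465, -0.0]
force: [-0.6, -0.3, -3.9]
opening: 0.0312
gripper_force: 60.0
```

Emit:
apply_moves:
  delta_pos:
    - [0,0,0.1]
    - [0,0,0.1]
    - [0,0,0]
  twist: [0,0,0]

```text
t: 24.15
tool_pos: [0.5032, 0.2338, 0.1246]
orientation: [-3.106, 0.465, -0.003]
force: [-1.2, -0.7, 5.2]
opening: 0.0313
gripper_force: 60.0
```

```bash
python3 - <<'E'
from h import *
delta([.5023,.2339,.125],-107);s=robot.read_state();print(s['force'],s['wrist_torque'])
E
```

```text
t 24.15 pos [0.5032 0.2338 0.1246] yawy -107.03 q6 2.211 tilt [0.002  0.0002] delta cm [-0.09  0.02 -0.04] twist -0.001
[-1.15502651 -0.68014155  5.21047076] [-3.41884970e-01  3.86166466e-01 -2.69570893e-04]
```

It's standing on the floor: the force has changed sign at the expected height. Release and rise.

Emit:
apply_moves:
  delta_pos:
    - [0,0,0]
    - [0,0,0]
    - [0,0,0]
    - [0,0,0]
  twist: [0,0,0,0]
  gripper: 5.0

```text
t: 24.65
tool_pos: [0.5022, 0.2338, 0.1232]
orientation: [3.107, -0.465, -0.0]
force: [0.4, -0.2, -0.2]
opening: 0.0499
gripper_force: 0.0
```

Emit:
apply_moves:
  delta_pos:
    - [0,0,-1]
    - [0,0,-2]
    - [0,0,-3]
    - [0,0,-3]
    - [0,0,-3]
    - [0,0,0]
    - [0,0,0]
    - [0,0,0]
  twist: [0,0,0,0,0,0,0,0]

```text
t: 25.65
tool_pos: [0.5017, 0.2335, 0.242]
orientation: [3.106, -0.465, -0.003]
force: [0.7, -0.2, -0.2]
opening: 0.0503
gripper_force: 0.0
```

```bash
python3 - <<'E'
from h import *
for n in('wrist','top'):
  k=cam(n);h=cv2.cvtColor(k['frame'],cv2.COLOR_RGB2HSV)
  m=cv2.inRange(h,(112,150,60),(124,255,255));_,l,st,ce=cv2.connectedComponentsWithStats(m)
  for i in range(1,len(st)):
    if st[i,4]>40:print(n,st[i],ce[i].round(1),'z.11',ray(k,*ce[i],.11).round(4))
s=robot.read_state();print(s['t'],s['tool_pos'],s['force'],s['opening'])
E
```

```text
wrist [ 351   19   40   43 1283] [370.7  39.9] z.11 [0.5924 0.1036 0.11  ]
wrist [234  92  35  37 997] [251.1 109.8] z.11 [0.5684 0.2119 0.11  ]
wrist [233 173  34  33 867] [249.7 189.4] z.11 [0.5021 0.2336 0.11  ]
top [225 164  10  11  89] [229.7 169. ] z.11 [0.5933 0.0968 0.11  ]
top [184 172  11  11  88] [189.1 177.1] z.11 [0.569 0.21  0.11 ]
25.75 [0.50175177 0.23359762 0.24212419] [ 0.17791783 -0.08573106  0.0161477 ] 0.05035680099845975
```

The cap is at (0.502, 0.2336), at the cell centre, and it stands free of the gripper. Handing in.

```bash
python3 -c "
from plant import robot
print(robot.close_job())"
```

```text
the job is handed in; nothing more can be done
None
```

The bottle was seated in the holder, its cap screwed home, and it now stands upright in the crate's empty cell about 1 mm from centre; I handed the job in at about 26 s, and no verdict was returned.

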